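# Roll the tipped flask back onto its mat

### The job

The steel flask is lying on its side on the desk, beside its cork mat. With the fingertips on top of it, roll it across the desk until it comes to rest lying lengthwise on the mat, with no part of it hanging over the mat's edges. Do not grip it, lift it or shove it along by its side, leave the mug, the pen cup and the stapler where they are, and let go at the end.

Things in the scene. Friction and masses are not known exactly. Their poses are not given: they have to be found in the camera images.
- flask: loose steel flask on its side, a plain cylinder 56 mm in diameter, 200 mm long, 0.2 to 0.45 kg; origin on its axis at mid-length, 28 mm above the desk (top line at 56 mm). x axis along the flask towards the cap; y and z turn with it. It rolls without slipping (a finger dragging its top moves twice as far as the flask), soon stops by itself from a slow roll and stays put
- flask_base (a point): centre of the flask's flat bottom end, on its axis, 100 mm from the origin
- flask_cap (a point): centre of the flask's flat cap end, on its axis, 100 mm from the origin
- mat: thin brown cork mat stuck to the desk, 260 mm along its x axis, 120 mm along y, 1 mm thick, no obstacle to rolling; origin at its centre. The flask starts beside one long edge, on the mat's +y or -y side, nearly parallel to its x axis, 110 to 160 mm between centre lines; it ends lying along the mat's x axis, either way round
- mug: white mug, 80 mm wide, 90 mm tall, standing at the far side of the desk, origin under its centre; leave alone
- pen_cup: dark metal pen cup, 72 mm wide, 95 mm tall (pens reach 140 mm), standing at the far side of the desk, origin under its centre; leave alone
- stapler: stapler, 140 x 36 mm, 56 mm tall, lying off to the left, origin under its centre; leave alone
Mind the look-alikes: they are no part of the job. What is shaped like the flask but orange is not meant.

How it is judged:
By the outcome, as a careful person would: the job done as asked, in the order asked, and still so for the second after the job is handed in, with the robot touching nothing.
It also fails if it takes over 58 s, if anything falls off the work surface, if the arm or the gripper's body presses on something with over 40 N, if the wrist force passes 120 N, or if a joint passes its speed limit or range.

### The arm

A 6-joint arm with a two-finger parallel gripper is mounted at the origin on the work surface. World frame = base frame: x ahead of the robot, y to its left, z up, the work surface at z = 0. Lengths are in m, angles in rad, forces in N, time in s.
With the tool pointing down it reaches from about 0.375 to 0.75 m from the base axis. Payload 9 kg.
Tool frame: the origin (TCP) lies at the very end of the fingers, on their centre line; the grasp point (between the pads) lies 19 mm behind it; z points along the fingers, y is the direction in which the jaws open and shut (so a half turn about z gives the same grasp; the last joint's range is limited). The gripper opens to 85 mm and grips with 20 to 120 N. Pads are 22 mm wide; open, the fingers measure 114 mm over their backs; the gripper's body (76 mm by 85 mm) begins 54 mm behind the grasp point. The pads swing forward as they close: fully open they stand 13 mm farther back than shut.
Start: joints at [1.12, 0.104, 0.097, 1.564, 0, 1.353], TCP at [0.138, 0.584, 0.231] pointing down, gripper open.
Joint ranges: [-2.99, 2.99], [-0.84, 1.86], [-1.1, 1.16], [-1.84, 2.11], [-1.51, 1.56], [-3.14, 3.14]. Speed limits (rad/s): [2.22, 2.22, 2.57, 3.14, 3.14, 3.14].

### API

Orientations are given as [roll, pitch, yaw] about the fixed x, y, z axes, in that order (R = Rz(yaw) Ry(pitch) Rx(roll)).
In Python, from plant import ctrl, solver, capture, job, trace gives the robot as it stands. The module is installed in compiled form; this text tells all that it offers. Calls block until the motion is done:
- ctrl.reach(position, orientation): joint-space move of the TCP to a pose.
- ctrl.servo_line(position, frame=None, velocity=0.15, threshold=None): straight line of the TCP; frame=None keeps the orientation; velocity is the mean speed in m/s. With threshold (N) it stops when the force on the tool has changed by that much, and returns True; else False.
- ctrl.movej(angles): joint-space move.
- ctrl.gripper_to(opening, grip_force=None): finger opening in m; grip_force is the grip in N (None keeps the last); returns when the fingers have stopped.
- ctrl.sleep(seconds).
- solver.inverse_kinematics(position, orientation): joint angles nearest the present ones, or None.
- ctrl.read_state(): the state.
- capture(name): name is "side" or "top"; returns a dict with "img" (420x560x3 uint8, red, green, blue), "fx", "fy", "cx", "cy" (pixels), "R" (3x3) and "t" (3): a world point X has camera coordinates R X + t. Camera axes: x right, y down, z forward; pixel columns grow to the right and rows downward; lengths in m; the calibration is good to about 2 mm. A picture is of the moment at which its call begins. There is no depth.
A pose or a line that the arm cannot do raises ctrl.PlanningError and nothing moves.
- job.job_done(): hands the job in, once; it reports no verdict.
Trained networks look in a picture, given as the dict that the camera call returned (one of the last four; its "shot" number tells which), for a name from the list of things; names that differ only in an ending like _2 or _b are one class to them, and where a whole thing is asked for, a point or a joint stands for the part that bears it (a point fixed in the world has none). Each returns a list of dicts, best first, with "p" (0 to 1); they miss things now and then, are a little off and sometimes report something else, mostly with a low value. They report only what shows in the picture. A call takes as long as a camera call. They do not tell look-alikes from the thing itself.
- trace(picture, thing): "pixels" (420x560 bool, what is visible of it) and "centre" ([column, row] in pixels, amid what is visible of it).
The state is a dict: "time_s": time; "q": joint angles; "qvel": joint speeds; "tau": joint torques, N m; "eef_pos": TCP position; "eef_rot": TCP orientation; "ft_force": force on the tool from outside, world axes, zero at the start; "torque": the same for the moment, N m; "finger_gap": finger opening in m.
Only numpy, scipy, OpenCV 4.12 (cv2) and the standard library are available. Lean on these libraries where they do the work, as an engineer would, in place of code of your own. Each camera call takes 0.05 s, during which the arm holds its last target.

## Working session

There is one attempt and no reset: what is moved stays moved. The work goes in short steps, each a Python script; the robot and the scene stay as the last script left them, time stands still between calls to the robot, and variables do not carry over. Pictures are saved under pics/ and viewed, and the job is handed in when it is done.

```bash
mkdir -p pics
python3 - <<'E'
from plant import ctrl, solver, capture, job, trace
import cv2,numpy as np
for n in("top","side"):
    c=capture(n); cv2.imwrite(f"pics/{n}0.png",c["img"][:,:,::-1])
    print(n,c["fx"],c["cx"],c["cy"],np.round(c["R"],3).tolist(),np.round(c["t"],3))
    for th in("flask","mat","mug","pen_cup","stapler"):
        print(th,[(round(d["p"],2),np.round(d["centre"],1).tolist(),int(d["pixels"].sum())) for d in trace(c,th)])
s=ctrl.read_state();print(s["time_s"],s["eef_pos"],s["eef_rot"],s["ft_force"],s["finger_gap"])
E
```

```text
top 417.71906494437656 284.1629123839446 203.4093949234174 [[0.003, -1.0, -0.012], [-0.998, -0.002, -0.069], [0.069, 0.012, -0.998]] [0.101 0.542 1.073]
flask [(0.96, [401.5, 300.6], 1828), (0.75, [417.9, 209.7], 1732), (0.56, [344.8, 212.6], 1728)]
mat [(0.73, [290.9, 202.1], 4387)]
mug [(0.92, [370.1, 110.5], 1202), (0.49, [291.4, 201.2], 4360)]
pen_cup []
stapler [(0.89, [184.9, 191.2], 920)]
side 457.5881666820664 278.1549452131055 214.1898600139664 [[-0.973, -0.231, -0.02], [-0.113, 0.548, -0.829], [0.202, -0.804, -0.559]] [0.536 0.052 1.084]
flask [(0.95, [300.8, 160.8], 1034), (0.9, [388.1, 174.9], 1282), (0.78, [298.5, 192.4], 1559)]
mat [(0.89, [271.5, 230.6], 3072)]
mug [(0.59, [211.1, 167.9], 1084)]
pen_cup [(0.77, [174.7, 210.6], 1505)]
stapler [(0.89, [222.5, 303.2], 1893)]
0.6 [0.13843618 0.58385058 0.23136115] [3.14143556e+00 2.69887880e-05 2.90879822e+00] [ 0.53981549 -0.00140621  0.08131581] 0.08515968319749664
```

View pics/top0.png

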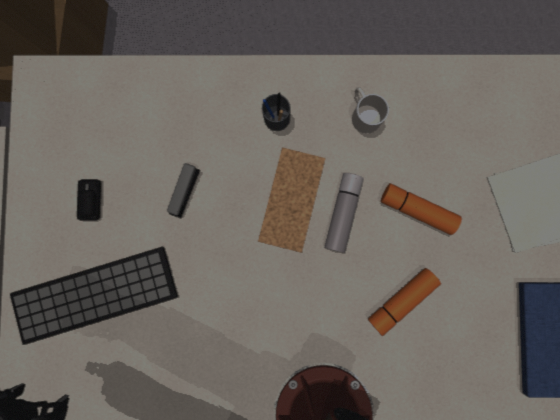

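View pics/side0.png

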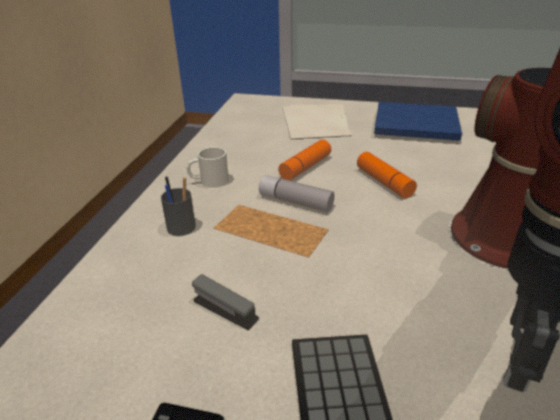

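The top view shows the grey flask at (345,213) with its cap up at (350,183), the mat left of it at (291,202), and two orange look-alikes at (422,209) and (405,301). I'll fit poses with a silhouette model in both views.

```bash
cat > h.py <<'E'
from plant import ctrl, solver, capture, job, trace
import cv2,numpy as np
from scipy.optimize import minimize, least_squares
def proj(c,X):
    p=(np.asarray(c["R"])@np.asarray(X).T).T+np.asarray(c["t"])
    return np.c_[c["fx"]*p[:,0]/p[:,2]+c["cx"],c["fy"]*p[:,1]/p[:,2]+c["cy"]]
def cyl(p):
    x,y,yaw,z=p; a=np.linspace(0,2*np.pi,40); u=np.array([np.cos(yaw),np.sin(yaw),0]);v=np.array([-u[1],u[0],0])
    return np.vstack([np.array([x,y,z])+s*u+.028*(np.cos(a)[:,None]*v+np.sin(a)[:,None]*np.array([0,0,1])) for s in(-.1,.1)])
def matp(p):
    x,y,yaw,z=p; u=np.array([np.cos(yaw),np.sin(yaw),0]);v=np.array([-u[1],u[0],0])
    return np.array([np.array([x,y,z])+s*.13*u+t*.06*v for s,t in((1,1),(1,-1),(-1,-1),(-1,1))])
def sil(c,X,S=4):
    h=cv2.convexHull(proj(c,X).astype(np.float32)); m=np.zeros((420*S,560*S),np.uint8)
    cv2.fillConvexPoly(m,np.round((h+.5)*S*16-8).astype(np.int32),255,shift=4)
    return cv2.resize(m,(560,420),interpolation=cv2.INTER_AREA)/255.
def fit(model,p0,views,sc=(.004,.004,.02,.003)):
    sc=np.array(sc);p0=np.array(p0,float)
    f=lambda d:sum(np.abs(sil(c,model(p0+d*sc))-m).sum() for c,m in views)
    r=minimize(f,np.zeros(4),method="Nelder-Mead",options=dict(initial_simplex=np.vstack([np.zeros(4),2*np.eye(4)]),xatol=.02,fatol=.5))
    return p0+r.x*sc,r.fun/sum(m.sum() for c,m in views)
def ground(c,px,z):
    R=np.asarray(c["R"]);t=np.asarray(c["t"]);o=-R.T@t
    d=R.T@np.array([(px[0]-c["cx"])/c["fx"],(px[1]-c["cy"])/c["fy"],1]);return o+d*(z-o[2])/d[2]
def grey(c,d):  # reject orange
    return c["img"][d["pixels"]].astype(float).mean(0)
def pick(c,th):
    for d in trace(c,th):
        k=grey(c,d)
        if th=="flask" and k[0]>1.6*k[2]: continue
        if th=="mat" and d["pixels"].sum()<1500: continue
        return d
def measure(th,views=("top","side"),p0=None):
    model,z=(cyl,.028) if th=="flask" else (matp,.001)
    vs=[]
    for n in views:
        c=capture(n);d=pick(c,th)
        if d is None: print("no",th,n);continue
        m=d["pixels"].astype(float);vs.append((c,m))
        if p0 is None:
            ys,xs=np.nonzero(d["pixels"]);P=np.array([ground(c,(x,y),z)[:2] for x,y in zip(xs,ys)])
            w,V=np.linalg.eigh(np.cov(P.T));u=V[:,1];u=u*np.sign(u[0]);q=P.mean(0);p0=[q[0],q[1],np.arctan2(u[1],u[0]),z]
    out=[fit(model,p0,vs)]
    for v in vs: out.append(fit(model,p0,[v],(.004,.004,.02,1e-5)))
    return out,vs
def save(c,name): cv2.imwrite(f"pics/{name}.png",c["img"][:,:,::-1])
E
python3 - <<'E'
from h import *
for th in("flask","mat"):
    o,vs=measure(th)
    for p,e in o: print(th,np.round(p,4),round(e,3))
for n in ("top",):
    c=capture(n)
    for th,z in(("mug",.045),("stapler",.03),("flask",.028)):
        for d in trace(c,th): print(th,round(d["p"],2),ground(c,d["centre"],z))
E
```

```text
flask [ 0.5169 -0.0518 -0.2511  0.0267] 0.039
flask [ 0.5176 -0.0518 -0.2509  0.028 ] 0.037
flask [ 0.5154 -0.0494 -0.2574  0.028 ] 0.037
mat [ 0.553   0.082  -0.2486 -0.0021] 0.04
mat [ 0.5541  0.0821 -0.2483  0.001 ] 0.038
mat [ 0.5498  0.0861 -0.2444  0.001 ] 0.028
mug 0.64 [ 0.78208974 -0.11255869  0.045     ]
stapler 0.59 [0.56281113 0.36094753 0.03      ]
stapler 0.23 [ 0.78734654 -0.11934606  0.03      ]
flask 0.82 [ 0.29190189 -0.20743659  0.028     ]
flask 0.78 [ 0.5211362  -0.23897196  0.028     ]
flask 0.73 [ 0.52026567 -0.05681897  0.028     ]
```

Both views agree on height and pose, and give a roll of about 139 mm along the mat's +y with only ~2 mm axial offset. I'll put the jaws along the flask axis, a fingertip each side of mid-length, then make one test stroke.

```bash
cat >> h.py <<'E'
YAW=-0.249; U=np.array([np.cos(YAW),np.sin(YAW)]);V=np.array([-U[1],U[0]])
MAT=np.array([.5525,.0835])
E
python3 - <<'E'
from h import *
f=np.array([.5168,-.051]);
for y in(np.pi/2+YAW,-np.pi/2+YAW):
    print(y,solver.inverse_kinematics([*f,.12],[np.pi,0,y]))
y=np.pi/2+YAW
ctrl.gripper_to(.04)
q=f-.008*V
ctrl.reach([*q,.10],[np.pi,0,y])
s=ctrl.read_state();print(s["time_s"],s["eef_pos"],s["eef_rot"],s["ft_force"],s["finger_gap"])
print(ctrl.servo_line([*q,.042],velocity=.03,threshold=2.5))
s=ctrl.read_state();print(s["time_s"],s["eef_pos"],s["ft_force"])
for n in("top","side"): save(capture(n),n+"1")
E
```

```text
1.3217963267948964 [-0.35059338 -0.13458666 -0.34111396  1.36426902  0.          1.46920295]
-1.8197963267948967 [-0.35059338 -0.13458666 -0.34111396  1.36426902  0.         -1.67238971]
4.375 [ 0.51499911 -0.05813431  0.10013702] [ 3.14141335e+00 -1.26406052e-04  1.32296346e+00] [-0.12706582  0.52259567  0.24434536] 0.039957816351904415
True
5.75 [ 0.51473257 -0.05873698  0.05443175] [0.4709172  0.7018569  4.76907285]
```

View pics/side1.png

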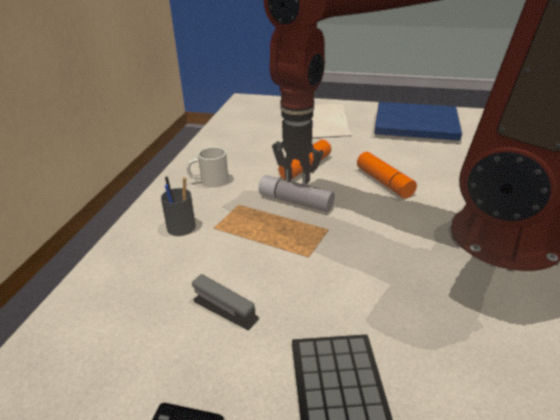

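The fingertips rest on the flask's mid-length at (297,185) with about 5 N. Test stroke.

Run:
```python
from h import *
s=ctrl.read_state();p=s["eef_pos"];z=p[2]
for k in range(4):
    p=p.copy();p[:2]+=.008*V;p[2]=z-.0003
    ctrl.servo_line(p,velocity=.06)
    s=ctrl.read_state();print(s["time_s"],np.round(s["eef_pos"],4),np.round(s["ft_force"],2))
p=s["eef_pos"].copy();p[2]+=.02
ctrl.servo_line(p,velocity=.15)
s=ctrl.read_state();print(s["time_s"])
ctrl.sleep(.3)
o,vs=measure("flask")
for p,e in o: print(np.round(p,4),round(e,3),(p[:2]-[.5168,-.051])@V)
print(ctrl.read_state()["time_s"])
```

```text
6.1333 [ 0.517  -0.0508  0.0544] [-2.46  0.02  5.42]
6.4167 [ 0.5189 -0.0431  0.0544] [-1.5  -0.75  4.96]
6.7 [ 0.5209 -0.0354  0.0544] [-0.9   0.64  5.31]
6.9833 [ 0.5229 -0.0278  0.0544] [-1.05  0.14  5.56]
7.2667
no flask top
no flask side
[nan nan nan nan] nan nan
7.7667h.py:21: RuntimeWarning: invalid value encountered in scalar divide
  return p0+r.x*sc,r.fun/sum(m.sum() for c,m in views)
```

Run:
```python
from h import *
ims=[]
for n in("top","side"):
    c=capture(n);ims.append(c)
    for d in trace(c,"flask"): print(n,round(d["p"],2),d["centre"],d["pixels"].sum(),grey(c,d).round())
cv2.imwrite("pics/b2.png",cv2.resize(np.hstack([ims[0]["img"][120:300,220:460],ims[1]["img"][120:300,180:420]]),None,fx=1.6,fy=1.6)[:,:,::-1])
```

```text
top 0.67 [433.5, 217.6] 1093 [134.  79.  46.]
top 0.62 [411.1, 294.8] 1337 [134.  77.  43.]
side 0.86 [292.9, 195.7] 1565 [127. 118. 113.]
side 0.84 [385.4, 171.9] 1272 [177.  90.  27.]
side 0.62 [315.2, 157.6] 508 [172.  89.  32.]
```

View pics/b2.png

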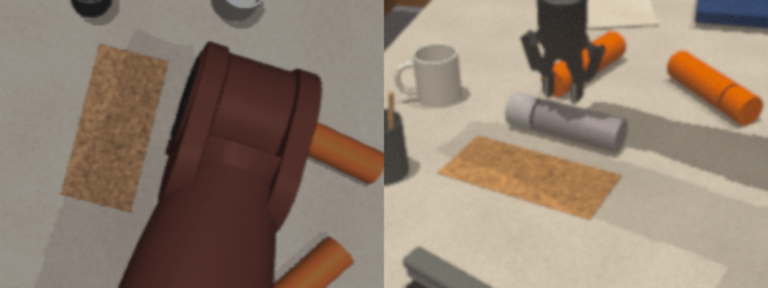

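The top view is blocked by the arm; the side view shows the flask rolled and still parallel. I'll continue with the side view in the loop.

```bash
cat >> h.py <<'E'
MS=np.array([.5498,.0861])
def see():
    for _ in range(4):
        c=capture("side");d=pick(c,"flask")
        if d is not None and d["pixels"].sum()>1000: break
    else: return None
    x=[(d["centre"])];P=ground(c,d["centre"],.03)
    p,e=fit(cyl,[P[0],P[1],YAW,.028],[(c,d["pixels"].astype(float))],(.004,.004,.02,1e-5))
    r=p[:2]-MS
    print("SEE v %.4f u %.4f dyaw %.3f err %.3f"%(r@V,r@U,p[2]-YAW,e),flush=True)
    return r@V,r@U,p[2]-YAW
BIAS=np.array([.0020,-.0022]) # side minus joint fit, world xy
def stroke(v,u,adv,zc=.0544):
    O=[np.pi,0,np.pi/2+YAW]
    w=MS+v*V+u*U-BIAS*0-np.array([-.0015,.002])   # back to joint-fit frame
    q=w-adv/2*V
    ctrl.servo_line([*q,.070],velocity=.2)
    hit=ctrl.servo_line([*q,.050],velocity=.03,threshold=2.5)
    s=ctrl.read_state();print("t %.2f hit %s z %.4f F %s"%(s["time_s"],hit,s["eef_pos"][2],s["ft_force"].round(1)))
    if not hit:
        ctrl.servo_line([*q,.075]);return False
    p=s["eef_pos"].copy();p[2]-=.0003;a=p.copy();a[:2]+=adv*V
    ctrl.servo_line(a,velocity=.07)
    f1=ctrl.read_state()["ft_force"]
    a[:2]+=adv*V;ctrl.servo_line(a,velocity=.07)
    f2=ctrl.read_state()["ft_force"];print("F",f1.round(1),f2.round(1))
    a[2]+=.018;ctrl.servo_line(a,velocity=.12)
    return True
E
python3 - <<'E'
from h import *
r=see()
for k in range(2):
    stroke(r[0],r[1],.020); r=see()
    if r is None: break
print(ctrl.read_state()["time_s"])
E
```

```text
SEE v -0.1245 u 0.0000 dyaw 0.020 err 0.066
t 8.85 hit True z 0.0542 F [-0.9 -0.5  5.4]
F [-3.3  1.2  7.8] [-0.8  0.5  6.4]
SEE v -0.1045 u 0.0001 dyaw -0.011 err 0.074
t 10.90 hit True z 0.0542 F [-1.5  0.4  4.3]
F [-3.   1.2  8.3] [-1.1  0.9  6.4]
SEE v -0.0849 u 0.0012 dyaw -0.005 err 0.044
12.1667
```

Exactly 20 mm per stroke, straight. Continuing.

Run:
```python
from h import *
r=see()
for k in range(6):
    if r is None or r[0]>-.006 or abs(r[2])>.12: break
    stroke(r[0],r[1],min(.020,-r[0])); ctrl.sleep(.2); r=see()
print(ctrl.read_state()["time_s"])
save(capture("side"),"side3")
```

```text
SEE v -0.0848 u 0.0002 dyaw -0.009 err 0.059
t 13.05 hit True z 0.0542 F [-1.1  0.1  5. ]
F [-2.3  1.1  7.5] [-0.9 -0.2  5.9]
SEE v -0.0642 u -0.0004 dyaw -0.010 err 0.040
t 15.30 hit True z 0.0543 F [-0.7 -0.   4.1]
F [-2.2  1.   7.6] [-2.   1.2  5. ]
SEE v -0.0437 u -0.0005 dyaw -0.007 err 0.040
t 17.55 hit True z 0.0543 F [-1.   0.   4.9]
F [-2.8  0.9  7.1] [-1.   1.8  5.4]
SEE v -0.0252 u -0.0011 dyaw -0.011 err 0.069
t 19.81 hit True z 0.0542 F [-1.5  0.   4.3]
F [-2.1  0.8  8.4] [-1.8  0.4  6.4]
SEE v -0.0036 u -0.0006 dyaw -0.009 err 0.043
21.275
```

View pics/side3.png

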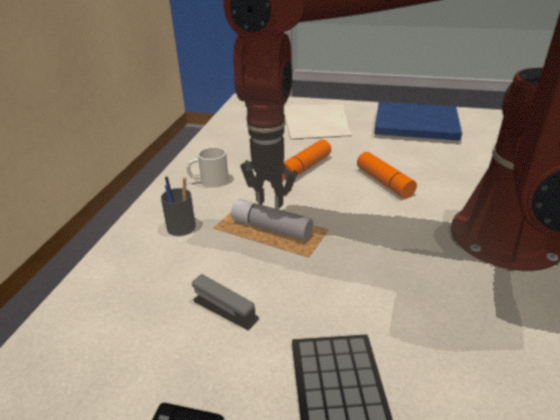

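The flask lies on the mat at about (272,222), near its centre. I'll retreat upward and check from both views.

Run:
```python
from h import *
p=ctrl.read_state()["eef_pos"].copy();p[2]=.23;ctrl.servo_line(p,velocity=.2)
ctrl.reach([.138,.584,.231],[np.pi,0,2.909])
o,vs=measure("flask")
for p,e in o:
    print(np.round(p,4),round(e,3),(p[:2]-MAT)@V,(p[:2]-MAT)@U,p[2]-YAW)
P,S=[c for c,_ in vs]
save(P,"top4")
for c in(P,S):
    for th in("mug","pen_cup","stapler"):
        print(th,[(round(d["p"],2),np.round(d["centre"],1).tolist()) for d in trace(c,th)])
s=ctrl.read_state();print(s["time_s"],s["ft_force"],np.abs(s["qvel"]).max())
```

```text
[ 0.5512  0.08   -0.2529  0.0265] 0.052 -0.0036838147515248125 -0.000454680433410255 -0.0038624447421811703
[ 0.5516  0.08   -0.2569  0.028 ] 0.035 -0.003624491698914508 1.3862811701288173e-05 -0.007859233801412735
[ 0.5489  0.0818 -0.2638  0.028 ] 0.066 -0.002509844167236135 -0.0031037165617627247 -0.014779346460214171
mug [(0.58, [366.0, 111.2])]
pen_cup [(0.69, [274.0, 110.7])]
stapler [(0.71, [182.9, 190.0]), (0.43, [297.4, 198.3])]
mug [(0.87, [212.4, 166.5])]
pen_cup [(0.56, [180.1, 210.7])]
stapler [(0.76, [220.1, 304.1]), (0.49, [274.9, 216.5])]
25.0667 [-0.0938461  -0.3236537  -0.30835269] 0.0017299844256138022
```

View pics/top4.png

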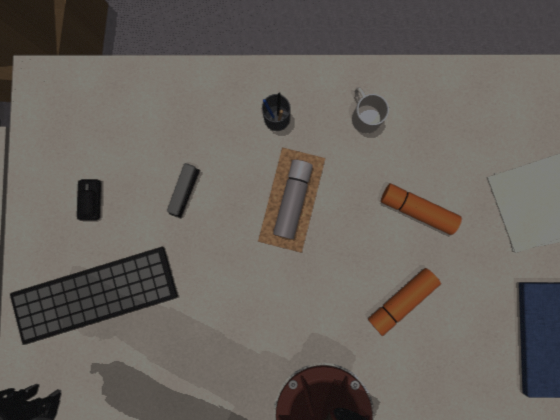

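The top view shows the flask at about (293,199), wholly within the mat with margin on every side. The mug, pen cup and stapler are where they were. Handing in.

```bash
python3 -c "
from plant import job;job.job_done()"
```

```text
the job is handed in; nothing more can be done
```

The flask now lies lengthwise on the mat, and I handed the job in at about 25 s of the 58 s allowed. I rolled it there in seven short strokes of about 18–20 mm each, with both fingertips on its top line. Downward force read about 4–8 N, and I did not grip, lift or side-push it.

**Final position:** measured from the top and side views, the flask centre is about 4 mm short of the mat's centre line. It is within about 3 mm of centre lengthwise and within 0.015 rad of parallel. That leaves about 27 mm of mat on each side at the ends and at least 28 mm along the sides.

**Other objects:** in the pictures the mug, pen cup, stapler and both orange look-alikes are where they started. The arm is back at its start pose, touching nothing.

**Checks that failed or disagreed:**
- **First re-measurement:** after the first stroke it found no flask, because the arm blocked the top view and one side-view detection missed. I tracked the flask with the side camera from then on.
- **View differences:** the top and side views differed by 2–5 mm. That is small against the margins.
- **Detection scatter:** the networks' centre points for the untouched objects moved by a few pixels between shots. The pictures themselves show no change.

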